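# Chuck the bit and set the slide screw of a bit-grinding fixture

### The arm

A 6-joint arm with a two-finger parallel gripper is mounted at the origin on a cart in front of the work surface, level with it; the furniture and walls round the work are solid. World frame = base frame: x ahead of the robot, y to its left, z up, the work surface at z = 0. Lengths are in m, angles in rad, forces in N, time in s.
With the tool pointing down it reaches from about 0.325 to 0.9 m from the base axis. Payload 3.5 kg.
Tool frame: the origin (TCP) lies on the centre line of the jaws, within the pads' length; the fingertips stand 11 mm ahead of it and the grasp point (between the pads) lies 8 mm behind it; z points along the fingers, y is the line along which they close (so a half turn about z gives the same grasp; the last joint's range is limited). The gripper opens to 85 mm and grips with 20 to 120 N. Pads are 22 mm wide; open, the fingers measure 114 mm over their backs; the gripper's body (76 mm by 85 mm) begins 54 mm behind the grasp point. The pads swing forward as they close: fully open they stand 13 mm farther back than shut.
Start: joints at [1.117, 0.276, -0.026, 1.268, 0, 1.467], TCP at [0.215, 0.587, 0.242] pointing down, gripper open.
Joint ranges: [-3.12, 3.12], [-0.85, 1.88], [-1.08, 1.24], [-1.95, 2.15], [-1.57, 1.53], [-3.14, 3.14]. Speed limits (rad/s): [2.57, 2.57, 3.14, 3.14, 3.14, 3.14].

### API

Orientations are given as a 3x3 rotation matrix whose columns are the frame's x, y, z axes.
In Python, from workcell import env gives the robot as it stands. The module is installed in compiled form; this text tells all that it offers. Calls block until the motion is done:
- env.movep(position, orientation): joint-space move of the TCP to a pose.
- env.move_l(position, speed=0.15, ori=None, guard=None): straight line of the TCP; ori=None keeps the orientation; speed is the mean speed in m/s. With guard (N) it stops when the force on the tool has changed by that much, and returns True; else False.
- env.goto_joints(angles): joint-space move.
- env.grip(opening, squeeze=None): finger opening in m; squeeze is the grip in N (None keeps the last); returns when the fingers have stopped.
- env.dwell(seconds).
- env.inverse_kinematics(position, orientation): joint angles nearest the present ones, or None.
- env.camera(name): name is "side" or "top"; returns a dict with "color" (420x560x3 uint8, red, green, blue), "fovy" (degrees; the focal length in pixels is half the picture's height over the tangent of half this angle, whatever the lens; pixels are square), "cx", "cy" (the principal point, pixels), "distortion" ([k1, k2, p1, p2, k3] as OpenCV has them; the pictures are not rectified), "world_from_camera" (4x4, takes a point from camera to world coordinates). Camera axes: x right, y down, z forward; pixel columns grow to the right and rows downward; lengths in m; the calibration is good to about 2 mm. A picture is of the moment at which its call begins. There is no depth.
A pose or a line that the arm cannot do raises env.IKError and nothing moves.
- env.job_done(): hands the job in; it is judged then, once.
Readings, each from a call of its own:
- env.get_time(): time.
- env.get_joints(): joint angles.
- env.get_dq(): joint speeds.
- env.get_joint_efforts(): joint torques, N m.
- env.get_tool_pos(): TCP position.
- env.get_eef_rot(): TCP orientation.
- env.get_wrist_force(): force on the tool from outside, world axes, zero at the start.
- env.get_wrist_torque(): the same for the moment, N m.
- env.get_gripper_width(): finger opening in m.
- env.get_grasp_force(): force on a finger pad.
Only numpy, scipy, OpenCV 4.12 (cv2) and the standard library are available. Lean on these libraries where they do the work, as an engineer would, in place of code of your own. Each camera call takes 0.05 s, during which the arm holds its last target. There are 200 camera calls.

### The job

Set up the blue bit-grinding fixture: turn the knurled steel chuck sleeve clockwise (seen from above) until its three jaws grip the brass-coloured drill bit firmly and the sleeve stops. Then turn the orange winged thumbscrew clockwise until it seats at its stop on the slide bar, back it off a quarter turn for running clearance, and finish while still holding the wings in the gripper, the screw kept at that setting. Leave the things lying about on the table where they are.

Things in the scene. Friction and masses are not known exactly. Their poses are not given: they have to be found in the camera images.
- bit_fixture: the blue fixture, bolted down: base plate 100 x 270 x 12 mm, origin under its centre on the table, z up, y along its length. The chuck's upright axis stands at y = +80 mm, the thumbscrew's at y = -80 mm (both x = 0). The screw passes through a blue bridge 78 mm (x) by 36 mm (y), top at z = 70 mm with a brass bush to z = 76 mm.
- chuck_grip (a point): point on the chuck's axis at half the height of the knurled sleeve, 72 mm above the table; axes as the fixture's. The sleeve is round, 40 mm in diameter (top edge tapers), from 53 to 88 mm above the table, with a fixed 36 mm round pedestal below it that widens to 62 mm under 39 mm above the table. Grip it across the diameter from above, in any direction; the bit stands up to 104 mm above the table in the middle.
- chuck_sleeve (a joint): turn of the sleeve in rad: 0 = the end stop, jaws tight on the bit; grows as it is turned counter-clockwise seen from above (opening), starts 0.8 to 1.3. The jaws touch the bit at about 0.23; from there to the stop they press harder. It stays where it is left (friction 0.15 N m).
- drill_bit: loose short spotting drill, brass-coloured, 10 mm in diameter, 52 mm long, standing on its shank in the chuck with its pointed tip up; origin at the centre of its lower end, z along it (up), 52 mm above the table
- chuck_jaw_1: dark steel chuck jaw 1 of 3, 5 x 5 x 34 mm, tops at 94 mm above the table; the three move in and out together, 2.2 mm per rad of the sleeve; origin on the chuck's axis at the jaw's foot when closed, x outwards
- chuck_jaw_2: dark steel chuck jaw 2 of 3, 5 x 5 x 34 mm, tops at 94 mm above the table; the three move in and out together, 2.2 mm per rad of the sleeve; origin on the chuck's axis at the jaw's foot when closed, x outwards
- chuck_jaw_3: dark steel chuck jaw 3 of 3, 5 x 5 x 34 mm, tops at 94 mm above the table; the three move in and out together, 2.2 mm per rad of the sleeve; origin on the chuck's axis at the jaw's foot when closed, x outwards
- thumbscrew_turn (a joint): turn of the thumbscrew in rad: 0 = seated, a firm stop; grows as it is turned counter-clockwise seen from above (backing off), starts 2.1 to 2.7, upper end 3.4. Stays where it is left (friction 0.1 N m). The screw rises 4 mm a turn (0.64 mm per rad).
- thumbscrew: orange wings of the thumbscrew, a flat upright bar 59 mm long (x) with rounded ends, 12 mm thick (y), 26 mm tall (z), a white mark on top of the +x wing; grip it at the middle across the thickness, from above. Origin on the screw's axis at the bar's lower edge, about 92 mm above the table when seated; grip 13 mm above the origin. x turns with the screw: at joint 0 it is the fixture's x.
- pencil: flat red carpenter's pencil, 171 mm, bystander; origin under its centre
- masking_roll: roll of masking tape, 105 mm across, 25 mm high, bystander; origin under its centre
- spring_clamp: black plastic spring clamp with orange jaw pads, 121 x 54 x 19 mm, bystander; origin under its centre
- offcut_wedge: walnut offcut, 110 x 42 x 22 mm, bystander; origin under its centre

How it is judged:
By the outcome, as a careful person would: the job done as asked, in the order asked, and still so for the second after the job is handed in, while the arm keeps its last pose, push and grip.
It also fails if it takes over 61 s, if anything falls off the work surface, if the arm or the gripper's body presses on something with over 40 N, if the wrist force passes 120 N, or if a joint passes its speed limit or range.

## Working session

There is one attempt and no reset: what is moved stays moved. The work goes in short steps, each a Python script; the robot and the scene stay as the last script left them, time stands still between calls to the robot, and variables do not carry over. Pictures are saved under pics/ and viewed, at most 10 in all, crops included, and the job is handed in when it is done.

```bash
mkdir -p pics && python3 - <<'E'
from workcell import env
import cv2
for n in("top","side"):
    c=env.camera(n); cv2.imwrite(f"pics/{n}0.png",c["color"][:,:,::-1])
    print(n,c["fovy"],c["cx"],c["cy"],c["distortion"],c["world_from_camera"].round(3).tolist())
print(env.get_time())
E
```

```text
top 54.46076519782941 283.68909771673077 209.3928045400279 [0.00548052 0.         0.         0.         0.        ] [[0.019, -0.979, 0.204, 0.255], [-1.0, -0.019, -0.002, 0.003], [0.005, -0.204, -0.979, 1.353], [0.0, 0.0, 0.0, 1.0]]
side 47.35029185220532 281.34557033752213 201.03254852998327 [-0.05476222  0.          0.          0.          0.        ] [[0.995, -0.061, 0.082, 0.451], [-0.1, -0.401, 0.911, -1.106], [-0.022, -0.914, -0.405, 0.573], [0.0, 0.0, 0.0, 1.0]]
0.1
```

View pics/top0.png

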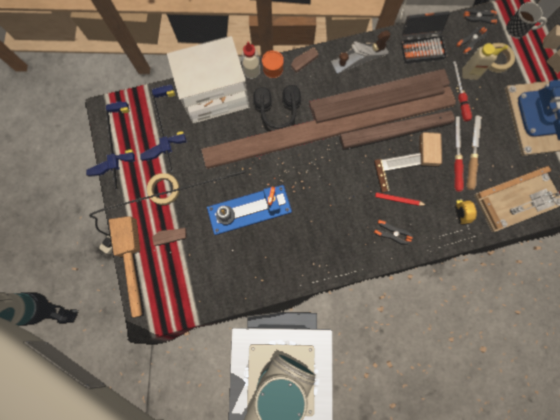

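View pics/side0.png

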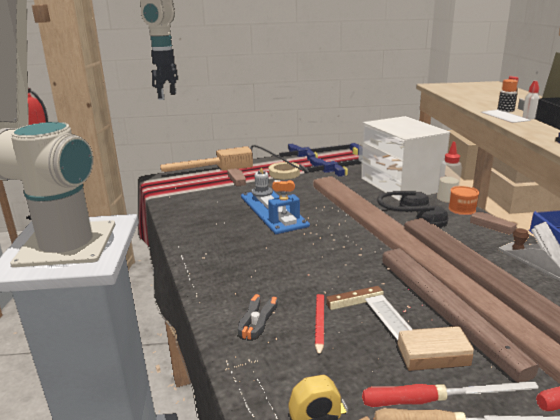

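The top view shows the blue fixture at about (250,209), with the chuck at (225,213) and the orange screw at (271,200). In the side view they are at (262,182) and (284,187). The arm is clear in both views. Next I'll measure with masks.

```bash
cat > h.py <<'E'
from workcell import env
import numpy as np, cv2
def cam(n):
    c=env.camera(n); f=210/np.tan(np.radians(c["fovy"]/2))
    c["K"]=np.array([[f,0,c["cx"]],[0,f,c["cy"]],[0,0,1]]); c["D"]=np.array(c["distortion"]); c["T"]=np.array(c["world_from_camera"]); return c
def rays(c,px):
    p=cv2.undistortPoints(np.array(px,float).reshape(-1,1,2),c["K"],c["D"]).reshape(-1,2)
    return c["T"][:3,3],np.c_[p,np.ones(len(p))]@c["T"][:3,:3].T
def plane(c,px,z):
    o,d=rays(c,px); return o+d*((z-o[2])/d[:,2])[:,None]
def proj(c,P):
    W=np.linalg.inv(c["T"]); r,_=cv2.Rodrigues(W[:3,:3]); return cv2.projectPoints(np.array(P,float).reshape(-1,1,3),r,W[:3,3],c["K"],c["D"])[0].reshape(-1,2)
def tri(c1,p1,c2,p2):
    o1,d1=rays(c1,p1);o2,d2=rays(c2,p2);d1=d1[0];d2=d2[0]
    s=np.linalg.lstsq(np.c_[d1,-d2],o2-o1,rcond=None)[0]; a=o1+s[0]*d1;b=o2+s[1]*d2
    return (a+b)/2,np.linalg.norm(a-b)
def mask(c,lo,hi,roi):
    h=cv2.cvtColor(c["color"],cv2.COLOR_RGB2HSV); m=cv2.inRange(h,lo,hi); k=np.zeros_like(m); x0,y0,x1,y1=roi; k[y0:y1,x0:x1]=255
    m&=k; n,l,s,ce=cv2.connectedComponentsWithStats(m); return m,s[1:],ce[1:]
BLUE=((100,120,50),(125,255,255)); OR=((5,130,120),(18,255,255))
E
cat > m.py <<'E'
from h import *
t,s=cam("top"),cam("side")
bt=mask(t,*BLUE,(195,175,300,240))[0]
P=plane(t,cv2.findNonZero(bt).reshape(-1,2),0.012)[:,:2].astype(np.float32)
print("blue rect",cv2.minAreaRect(P))
bs=mask(s,*BLUE,(225,160,320,240))[0]
P=plane(s,cv2.findNonZero(bs).reshape(-1,2),0.012)[:,:2].astype(np.float32)
print("blue side rect",cv2.minAreaRect(P))
ot=mask(t,*OR,(255,180,295,220)); os_=mask(s,*OR,(265,170,305,205))
print(ot[1:],os_[1:])
a,b=t["color"][178:238,200:300],s["color"][160:235,230:320]
cv2.imwrite("pics/c1.png",np.vstack([cv2.resize(a[:,:,::-1],(600,360),interpolation=2)]))
cv2.imwrite("pics/c2.png",cv2.resize(b[:,:,::-1],(720,600),interpolation=2))
E
python3 m.py
```

```text
blue rect ((0.534324586391449, 0.11757977306842804), (0.10245013236999512, 0.26838308572769165), 18.124073028564453)
blue side rect ((0.5654636025428772, 0.24238449335098267), (0.5656751990318298, 0.2155546247959137), 76.72608184814453)
(array([[269, 187,   5,  14,  36],
       [268, 202,   4,   3,   7]], dtype=int32), array([[271.75      , 193.05555556],
       [269.57142857, 203.        ]])) (array([[272, 180,  23,  11, 206]], dtype=int32), array([[283.41262136, 185.56796117]]))
```

View pics/c1.png

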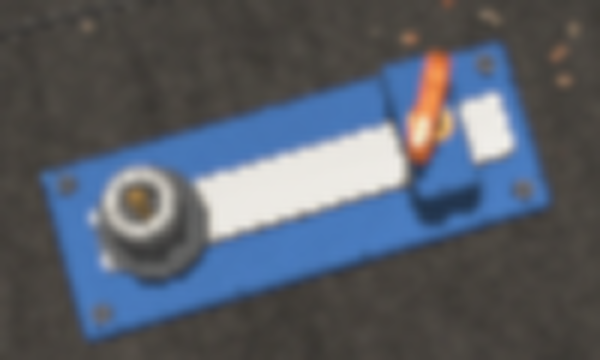

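View pics/c2.png

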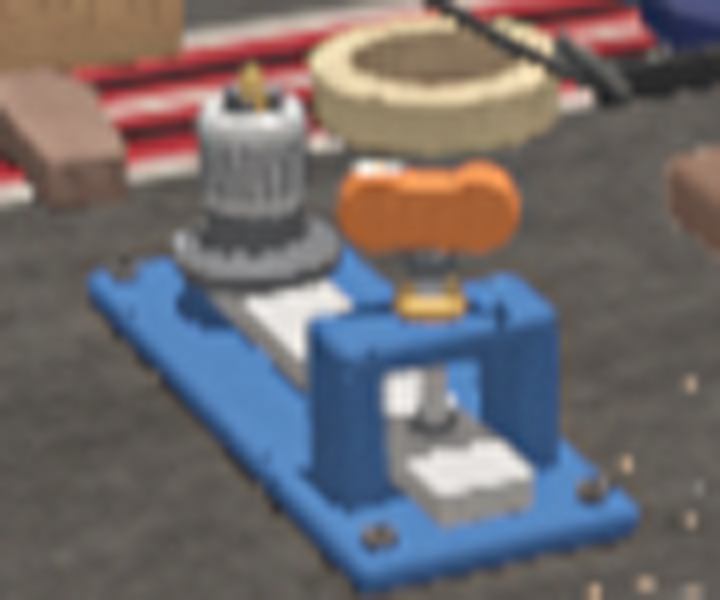

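The crops show four things:
- **Bit:** brass, at about top px (223.5,211.5).
- **Chuck rim:** centred near (224.3,211.8).
- **Bar:** it runs from about (273,187) to (269.5,204), with the white mark at the robot-side end.
- **Side view:** the bit tip is near (261.3,169), and the bar's middle is near (283.6,186).

Next I'll get 3D positions and plan the joints.

```bash
cat > m2.py <<'E'
from h import *
t,s=cam("top"),cam("side")
m=mask(t,*BLUE,(195,175,300,240))[0]
hull=cv2.convexHull(cv2.findNonZero(m)); W=plane(t,hull.reshape(-1,2),.012)[:,:2]
cor=plane(t,[(206.7,206.7),(283.6,184.8),(291.6,212),(214.5,234.6)],.012); print("corners",cor.round(4).tolist())
c=cor.mean(0); y=(cor[0]+cor[3]-cor[1]-cor[2])[:2]; print("ctr",c,"yaw of +y -90",np.degrees(np.arctan2(y[1],y[0]))-90)
# bit & orange+white
bm=mask(t,(12,90,60),(28,255,255),(216,203,232,220)); print("bit",bm[1:])
print("bit plane",plane(t,[(223.4,211.4)],.097),"rim",plane(t,[(224.3,211.8)],.088))
h=cv2.cvtColor(t["color"],cv2.COLOR_RGB2HSV)
sb=mask(s,(12,90,60),(28,255,255),(255,165,268,178)); print("bit side",sb[1:])
om=mask(t,*OR,(262,180,282,206))[0]
e=plane(t,[(273,187),(269.3,204.5)],.118); print("bar ends top",e.round(4).tolist(),np.linalg.norm(e[0]-e[1]), "mid",e.mean(0), np.degrees(np.arctan2(*(e[1]-e[0])[1::-1])))
print("tri screw",tri(t,[(271.2,196)],s,[(283.6,186)]))
for yaw in (14,16,18):
    a=np.radians(yaw); ux=np.array([np.cos(a),np.sin(a)]);uy=np.array([-ux[1],ux[0]])
    C=c[:2]+.08*uy;S=c[:2]-.08*uy; print(yaw,"chuck",C,"screw",S,"px",proj(t,[[*C,.088],[*C,.104],[*S,.106]]).round(1).tolist(),proj(s,[[*C,.104],[*S,.106]]).round(1).tolist())
E
python3 m2.py; python3 - <<'E'
from h import *
def R(a): return np.array([[np.cos(a),np.sin(a),0],[np.sin(a),-np.cos(a),0],[0,0,-1.]])
print(env.get_eef_rot().round(3).tolist())
for d in range(-180,181,30):
    r=[]
    for p in([.51,.193,.064],[.56,.041,.099]):
        q=env.inverse_kinematics(p,R(np.radians(d))); r.append(None if q is None else np.round(q,2).tolist())
    print(d,r)
E
```

```text
corners [[0.5387, 0.259, 0.012], [0.6199, 0.0024, 0.012], [0.5262, -0.0262, 0.012], [0.4448, 0.2279, 0.012]]
ctr [0.53240901 0.11577447 0.012     ] yaw of +y -90 17.658593516499394
bit (array([[221, 210,   4,   4,  11]], dtype=int32), array([[222.54545455, 211.36363636]]))
bit plane [[0.50666672 0.18959855 0.097     ]] rim [[0.50723942 0.18803683 0.088     ]]
bit side (array([[260, 168,   4,   6,  15]], dtype=int32), array([[261.2       , 170.33333333]]))
bar ends top [[0.5833, 0.0354, 0.118], [0.5271, 0.0455, 0.118]] 0.057130595130013256 mid [0.55516666 0.04046361 0.118     ] 169.80289699105353
tri screw (array([0.5590587 , 0.04072597, 0.10495135]), np.float64(0.003209850117488411))
14 chuck [0.51305525 0.19339812] screw [0.55176276 0.03815081] px [[222.7, 210.0], [222.0, 208.9], [272.0, 197.7]] [[261.7, 167.6], [280.3, 186.3]]
16 chuck [0.51035802 0.1926754 ] screw [0.55445999 0.03887353] px [[222.9, 210.8], [222.2, 209.8], [271.8, 196.8]] [[260.8, 167.8], [281.3, 186.2]]
18 chuck [0.50768765 0.19185899] screw [0.55713037 0.03968994] px [[223.1, 211.6], [222.4, 210.6], [271.5, 196.
[... 466 characters left out ...]
6, 0.0, -1.85], [-0.04, 0.28, -0.34, 0.95, 0.0, -2.14]]
-30 [[0.24, 0.3, -0.41, 0.86, 0.0, -2.37], [-0.04, 0.28, -0.34, 0.95, 0.0, -2.66]]
0 [[0.24, 0.3, -0.41, 0.86, 0.0, -2.9], [-0.04, 0.28, -0.34, 0.95, 0.0, 3.1]]
30 [[0.24, 0.3, -0.41, 0.86, 0.0, 2.86], [-0.04, 0.28, -0.34, 0.95, 0.0, 2.58]]
60 [[0.24, 0.3, -0.41, 0.86, 0.0, 2.34], [-0.04, 0.28, -0.34, 0.95, 0.0, 2.05]]
90 [[0.24, 0.3, -0.41, 0.86, 0.0, 1.81], [-0.04, 0.28, -0.34, 0.95, 0.0, 1.53]]
120 [[0.24, 0.3, -0.41, 0.86, 0.0, 1.29], [-0.04, 0.28, -0.34, 0.95, 0.0, 1.01]]
150 [[0.24, 0.3, -0.41, 0.86, 0.0, 0.77], [-0.04, 0.28, -0.34, 0.95, 0.0, 0.48]]
180 [[0.24, 0.3, -0.41, 0.86, 0.0, 0.24], [-0.04, 0.28, -0.34, 0.95, 0.0, -0.04]]
```

The measurements agree: fixture yaw about 17.6°, chuck about (0.508,0.1915), screw about (0.5565,0.040), bar at about 170° (joint about 2.65). Now for the sleeve.

```bash
cat >> h.py <<'E'
def R(a): return np.array([[np.cos(a),np.sin(a),0],[np.sin(a),-np.cos(a),0],[0,0,-1.]])
def yaw(): r=env.get_eef_rot(); return np.degrees(np.arctan2(r[1,0],r[0,0]))%360
def st(l=""):
    print(l,"t%.2f"%env.get_time(),"p",(env.get_tool_pos()*1000).round(1),"yaw %.2f"%yaw(),"F",env.get_wrist_force().round(1),"Tz %.2f"%env.get_wrist_torque()[2],"w %.1f g %.0f"%(env.get_gripper_width()*1e3,env.get_grasp_force()),flush=True)
E
python3 - <<'E'
from h import *
C=[.508,.1915]; r=R(np.radians(200))
st("start"); env.movep([*C,.18],r); st("above"); env.grip(.07)
print(env.move_l([*C,.064],.1,guard=8)); st("down")
env.grip(.03,30); st("grip30")
t=cam("top"); cv2.imwrite("pics/g1.png",cv2.resize(t["color"][150:250,180:310,::-1],(780,600)))
E
```

```text
start t0.30 p [214.7 586.7 241.9] yaw 159.90 F [ 0.1 -0.7  0.3] Tz 0.03 w 85.7 g 0
above t2.10 p [508.  192.1 180.2] yaw 200.04 F [-0.5  0.9 -0.4] Tz -0.03 w 85.5 g 0
False
down t3.72 p [508.7 191.7  64.7] yaw 200.00 F [ 0.2  0.2 -0.7] Tz 0.04 w 69.8 g 0
grip30 t4.12 p [508.1 192.5  64.8] yaw 200.05 F [-2.8  4.   6. ] Tz 0.09 w 34.3 g 30
```

View pics/g1.png

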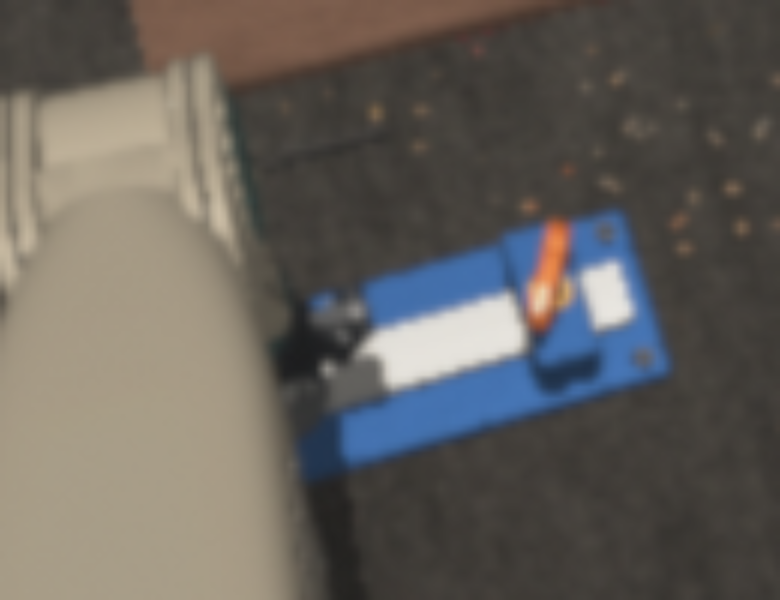

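The top view shows the arm over the chuck (hidden) and the screw untouched at (548,265) in the crop. The opening of 34 mm is less than the 40 mm sleeve diameter, so I'll check from the side.

```bash
python3 - <<'E'
from h import *
s=cam("side"); cv2.imwrite("pics/g2.png",cv2.resize(s["color"][125:215,210:330,::-1],(800,600),interpolation=2))
print(proj(s,[[.508,.1915,.072],[.508,.1915,.053],[.508,.1915,.088]]))
E
```

```text
[[260.402432   178.3516688 ]
 [260.66253991 184.42947276]
 [260.18146786 173.18201536]]
```

View pics/g2.png

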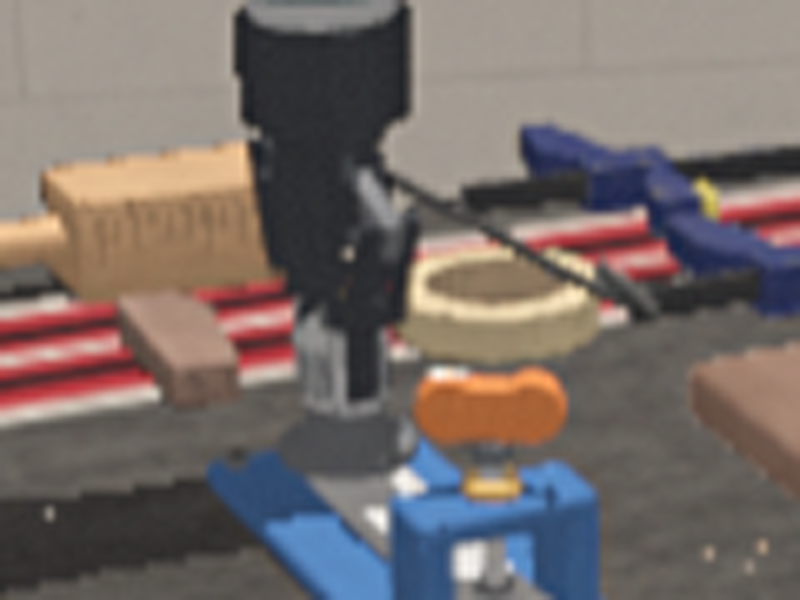

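The near finger lies on the sleeve within about 3 mm of its centre, with its tip just above the sleeve's lower edge. The grip is sound, so I'll tighten it and turn in guarded steps.

```bash
cat > turn.py <<'E'
from h import *
def turn(C,z,a0,a1,step,tmax,pitch=0.,n=1):
    """rotate command yaw a0->a1 (deg); stop when |Tz|>tmax; returns last commanded"""
    a=a0; s=np.sign(a1-a0); k=0
    while abs(a1-a)>1e-6:
        a+=s*min(step,abs(a1-a)); env.movep([*C,z+pitch*np.radians(a-a0)],R(np.radians(a))); k+=1
        T=env.get_wrist_torque()[2]
        if k%n==0 or abs(T)>tmax: st("cmd %.1f"%a)
        if abs(T)>tmax: break
    return a
E
python3 - <<'E'
from turn import *
C=[.508,.1915]
env.grip(.02,100); st("grip")
turn(C,.064,200,180,5,1.0)
E
```

```text
grip t4.44 p [508.2 192.6  65.1] yaw 200.05 F [-3.   3.2  7.9] Tz 0.16 w 33.3 g 99
cmd 195.0 t4.69 p [508.  192.8  65.1] yaw 195.00 F [-3.4  4.   7.2] Tz -0.16 w 33.4 g 98
cmd 190.0 t4.94 p [508.  193.1  65.1] yaw 190.01 F [-4.   4.8  7.9] Tz -0.16 w 32.7 g 99
cmd 185.0 t5.19 p [508.  193.3  65.1] yaw 185.02 F [-2.2  5.5  6.2] Tz -0.14 w 33.1 g 99
cmd 180.0 t5.44 p [508.  193.6  65.1] yaw 180.03 F [-4.2  6.8  6.9] Tz -0.11 w 32.8 g 99
```

```bash
python3 - <<'E'
from turn import *
turn([.508,.1915],.064,180,115,4,1.2)
E
```

```text
cmd 176.0 t5.69 p [507.9 193.8  65.1] yaw 176.04 F [-3.9  7.   6.6] Tz -0.16 w 33.3 g 99
cmd 172.0 t5.94 p [508.  194.   65.1] yaw 172.05 F [-3.3  7.8  7.8] Tz -0.09 w 32.6 g 99
cmd 168.0 t6.19 p [508.  194.2  65.1] yaw 168.06 F [-2.9  8.3  7. ] Tz -0.15 w 33.0 g 99
cmd 164.0 t6.44 p [508.1 194.4  65.1] yaw 164.06 F [-3.8  9.3  6.4] Tz -0.11 w 33.2 g 99
cmd 160.0 t6.69 p [508.2 194.6  65.2] yaw 160.07 F [-3.2  9.6  5.9] Tz -0.13 w 32.9 g 99
cmd 156.0 t6.94 p [508.2 194.8  65.1] yaw 156.08 F [-2.8 10.   5.9] Tz -0.11 w 33.4 g 99
cmd 152.0 t7.19 p [508.3 194.9  65.1] yaw 152.08 F [-3.1 11.2  6.6] Tz -0.13 w 33.2 g 99
cmd 148.0 t7.44 p [508.4 195.2  65.1] yaw 148.09 F [-2.9 11.9  5.3] Tz -0.07 w 32.7 g 99
cmd 144.0 t7.69 p [508.5 195.3  65.2] yaw 144.11 F [-2.4 12.2  4.9] Tz -0.07 w 33.4 g 99
cmd 140.0 t7.94 p [508.7 195.5  65.1] yaw 140.12 F [-1.9 12.1  4.4] Tz -0.00 w 33.1 g 99
cmd 136.0 t8.19 p [508.8 195.6  65.2] yaw 136.49 F [-1.5 12.1  4.5] Tz 1.79 w 33.3 g 102
```

```bash
python3 - <<'E'
from turn import *
a=turn([.508,.1915],.064,136,130,2,4.5)
env.dwell(.3); st("hold")
E
```

```text
cmd 134.0 t8.44 p [509.5 195.1  65.2] yaw 134.32 F [0.1 9.8 3.9] Tz 0.97 w 33.2 g 108
cmd 132.0 t8.69 p [509.6 195.1  65.2] yaw 132.60 F [-0.4  9.8  2.6] Tz 2.41 w 32.8 g 110
cmd 130.0 t8.94 p [510.3 194.4  65.2] yaw 130.38 F [1.2 7.5 1.7] Tz 1.48 w 32.9 g 115
hold t9.24 p [510.3 194.4  65.2] yaw 130.38 F [1.6 7.3 1.7] Tz 1.50 w 33.1 g 115
```

At about 64° turned it hit a firm stop, with 1.8–2.4 N m and slipping pads. To be sure this is the end stop, I'll re-grip better centred and harder, then check that the torque rises at once.

```bash
python3 - <<'E'
from turn import *
C=[.5105,.194]
env.grip(.06); st("open")
env.movep([*C,.063],R(np.radians(190))); st("turned")
env.grip(.02,120); st("grip")
turn(C,.063,190,176,2,4.5)
E
```

```text
open t9.62 p [507.6 191.   63.7] yaw 129.96 F [ 0.6  0.5 -0.8] Tz -0.01 w 60.2 g 0
turned t10.60 p [510.5 193.8  62.9] yaw 189.93 F [ 0.4  0.3 -1.2] Tz -0.02 w 60.1 g 0
grip t10.97 p [510.6 193.5  63.6] yaw 189.97 F [-2.  -2.2  6.3] Tz -0.02 w 33.1 g 119
cmd 188.0 t11.22 p [510.6 193.5  63.6] yaw 188.22 F [-1.6 -3.2  4.9] Tz 1.17 w 33.0 g 119
cmd 186.0 t11.47 p [511.6 193.7  63.6] yaw 186.00 F [ 0.7 -2.9  4. ] Tz 0.18 w 33.0 g 122
cmd 184.0 t11.72 p [511.6 193.7  63.6] yaw 184.23 F [ 1.8 -4.6  5.8] Tz 1.75 w 33.2 g 120
cmd 182.0 t11.97 p [512.4 193.7  63.7] yaw 182.18 F [ 3.  -3.5  4.4] Tz 1.64 w 32.6 g 122
cmd 180.0 t12.22 p [513.  193.7  63.7] yaw 180.18 F [ 4.8 -4.2  2.3] Tz 1.59 w 32.4 g 122
cmd 178.0 t12.47 p [512.2 193.6  63.7] yaw 178.11 F [ 3.2 -4.   4.5] Tz 1.27 w 32.8 g 123
cmd 176.0 t12.72 p [512.2 193.6  63.7] yaw 176.43 F [ 3.8 -5.   5.1] Tz 2.87 w 32.9 g 122
```

The resistance is immediate, and the earlier soft rise began about 13° (0.23 rad) before the stop, which is jaw contact. So the chuck is tight and the pads are slipping at the stop. On to the thumbscrew.

```bash
python3 - <<'E'
from turn import *
env.grip(.07); p=env.get_tool_pos(); env.move_l([.511,.1935,.19],.15); st("up")
S=[.559,.0408]
env.movep([*S,.19],R(np.radians(170))); env.grip(.045)
print(env.move_l([*S,.0985],.1,guard=8)); st("down")
env.grip(.005,30); st("grip30")
s=cam("side"); cv2.imwrite("pics/g3.png",cv2.resize(s["color"][125:215,210:330,::-1],(800,600),interpolation=2))
E
```

```text
up t14.17 p [510.2 193.3 189. ] yaw 176.00 F [-0.3 -0.3 -0.2] Tz 0.02 w 70.1 g 0
False
down t16.28 p [559.7  40.8  99.2] yaw 170.00 F [-0.7  0.3 -0.3] Tz -0.01 w 45.0 g 0
grip30 t16.68 p [559.8  41.2  99.4] yaw 170.01 F [0.1 2.  2.7] Tz 0.06 w 14.2 g 29
```

View pics/g3.png

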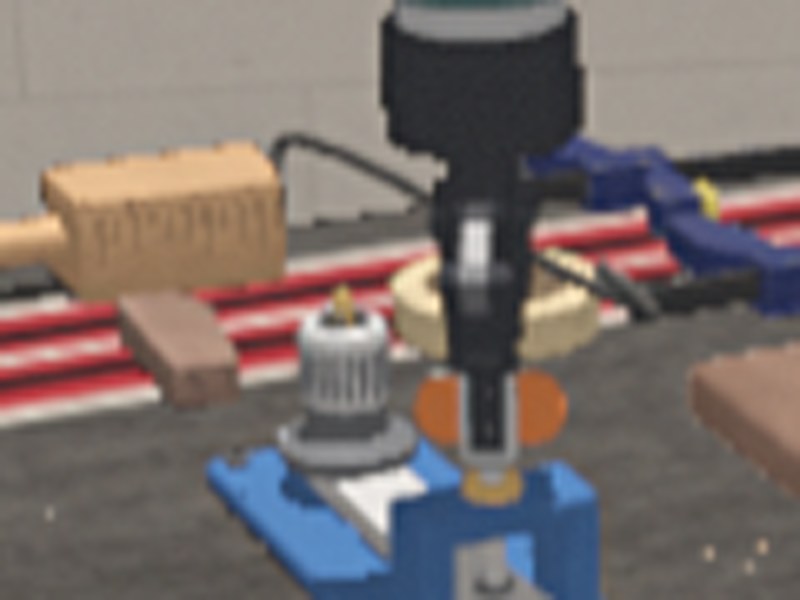

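The chuck stands with its bit upright. The finger pad is centred on the orange bar (pad about (490,415), bar 415–567). Now I'll turn the screw down.

```bash
python3 - <<'E'
from turn import *
S=[.559,.0408]; P=.00064
env.grip(.005,80); st("grip")
a=turn(S,.0985,170,32,6,.8,P,4)
if abs(a-32)<1e-6: turn(S,.0985+P*np.radians(32-170),32,4,2,.8,P,1)
E
```

```text
grip t16.94 p [559.8  41.1  99.6] yaw 170.01 F [-2.1  2.3  5.7] Tz 0.02 w 10.9 g 78
cmd 146.0 t17.94 p [559.8  41.1  99.3] yaw 145.98 F [-0.3  2.2  6.8] Tz -0.09 w 11.6 g 79
cmd 122.0 t18.94 p [559.8  41.2  99. ] yaw 121.98 F [-1.   2.8  5.2] Tz -0.06 w 11.3 g 79
cmd 98.0 t19.94 p [559.8  41.2  98.8] yaw 97.99 F [0.1 2.1 5.6] Tz -0.14 w 11.6 g 79
cmd 74.0 t20.94 p [559.9  41.2  98.5] yaw 73.99 F [-0.2  1.9  5.8] Tz -0.09 w 11.4 g 79
cmd 50.0 t21.94 p [559.9  41.2  98.2] yaw 49.98 F [-0.4  1.8  5.7] Tz -0.05 w 11.2 g 79
cmd 30.0 t22.94 p [559.9  41.2  98. ] yaw 30.00 F [-0.4  1.3  5.9] Tz -0.03 w 11.2 g 79
cmd 28.0 t23.19 p [559.9  41.2  98. ] yaw 28.00 F [1.2 1.7 5.5] Tz -0.01 w 11.2 g 78
cmd 26.0 t23.44 p [559.9  41.1  98. ] yaw 26.00 F [-0.6  2.7  5. ] Tz -0.04 w 11.4 g 78
cmd 24.0 t23.69 p [559.9  41.2  97.9] yaw 24.00 F [-0.1  2.4  5.5] Tz -0.06 w 11.2 g 78
cmd 22.0 t23.94 p [559.9  41.1  97.9] yaw 22.00 F [0.4 2.  5.1] Tz -0.04 w 11.0 g 78
cmd 20.0 t24.19 p [560.   41.2  97.9] yaw 20.01 F [0.1 1.1 5.8] Tz -0.03 w 11.2 g 78
cmd 18.0 t24.44 p [560.   41.2  97.9] yaw 18.02 F [-0.2  2.3  5.9] Tz 0.02 w 11.4 g 78
cmd 16.0 t24.69 p [559.9  41.2  97.9] yaw 16.05 F [0.1 1.2 5.3] Tz 0.17 w 11.3 g 79
cmd 14.0 t24.94 p [559.9  41.2  97.9] yaw 14.15 F [-0.4  2.1  6.4] Tz 0.64 w 11.1 g 89
cmd 12.0 t25.19 p [560.   41.2  97.9] yaw 12.26 F [-0.3  0.4  7.8] Tz 1.17 w 11.3 g 103
```

The screw is seated: the torque climbs from about yaw 17°, where the fixture's x axis says joint 0 is. Now I'll back it off 90°, watching the unloading to check for slip in the pads.

```bash
python3 - <<'E'
from turn import *
S=[.559,.0408]; P=.00064
z0=.0985+P*np.radians(12-170)
a=turn(S,z0,12,24,2,2.5,P,1)
a=turn(S,z0+P*np.radians(12),24,107.7,6,2.5,P,5)
env.dwell(.3); st("end")
for n,(x0,y0,x1,y1) in {"top":(200,140,320,230),"side":(225,125,345,215)}.items():
    c=cam(n); cv2.imwrite(f"pics/e_{n}.png",cv2.resize(c["color"][y0:y1,x0:x1,::-1],(800,600),interpolation=2))
E
```

```text
cmd 14.0 t25.44 p [560.   41.2  97.9] yaw 14.16 F [0.5 1.6 6. ] Tz 0.66 w 11.2 g 89
cmd 16.0 t25.69 p [560.   41.1  97.9] yaw 16.08 F [-0.7  2.3  5.3] Tz 0.30 w 11.1 g 79
cmd 18.0 t25.94 p [559.9  41.1  97.9] yaw 18.05 F [-0.5  2.4  6. ] Tz 0.15 w 11.5 g 78
cmd 20.0 t26.19 p [560.   41.2  97.9] yaw 20.03 F [-0.5  1.9  6.2] Tz 0.04 w 11.4 g 79
cmd 22.0 t26.44 p [559.9  41.2  97.9] yaw 22.03 F [-0.1  2.4  4.3] Tz 0.08 w 11.2 g 79
cmd 24.0 t26.69 p [560.   41.2  98. ] yaw 24.03 F [-0.7  1.7  5.5] Tz 0.03 w 11.3 g 79
cmd 54.0 t27.94 p [559.9  41.2  98.3] yaw 54.05 F [0.2 1.3 5.4] Tz 0.07 w 11.1 g 78
cmd 84.0 t29.19 p [559.9  41.2  98.6] yaw 84.05 F [-0.7  3.   5. ] Tz 0.10 w 11.2 g 79
end t30.49 p [559.8  41.2  98.9] yaw 107.73 F [-0.9  2.4  6.2] Tz 0.11 w 11.4 g 79
```

View pics/e_side.png

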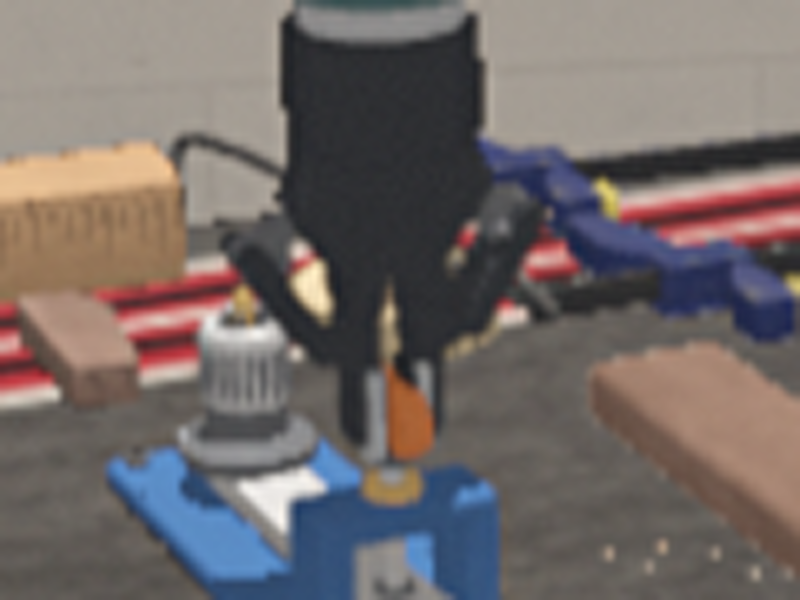

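View pics/e_top.png

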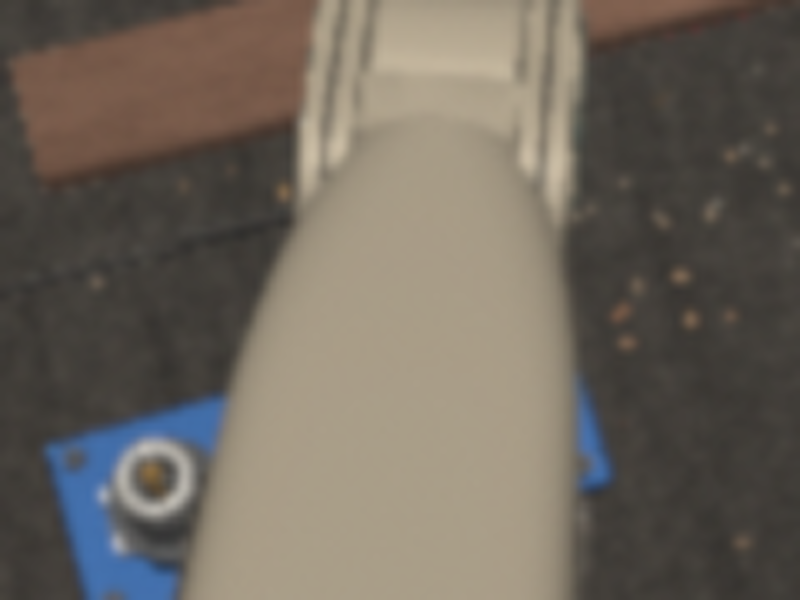

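The wings are still between the pads at the quarter-turn setting, about (400,415) in the side crop. The unloading curve retraced the loading curve, so the bar didn't slip in the pads. The bit stands centred in the chuck, and the bystanders haven't moved. Handing in.

```bash
python3 -c "
from workcell import env
print(env.job_done())"
```

```text
the job is handed in; nothing more can be done
None
```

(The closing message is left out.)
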